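Start the clamp knob on the loaded crimp-die holder

ROBOT

A 6-joint arm with a two-finger parallel gripper is mounted at the origin on the work surface. World frame = base frame: x ahead of the robot, y to its left, z up, the work surface at z = 0. Lengths are in m, angles in rad, forces in N, time in s.
With the tool pointing down it reaches from about 0.35 to 0.775 m from the base axis. Payload 5.5 kg.
Tool frame: the origin (TCP) lies midway between the tips of the shut fingers; the grasp point (between the pads) lies 19 mm behind it; z points along the fingers, y is the line along which they close (so a half turn about z gives the same grasp; the last joint's range is limited). The gripper opens to 85 mm and grips with 20 to 120 N. Pads are 22 mm wide; open, the fingers measure 114 mm over their backs; the gripper's body (76 mm by 85 mm) begins 54 mm behind the grasp point. The pads swing forward as they close: fully open they stand 13 mm farther back than shut.
Start: joints at [-1.257, 0.313, 0.046, 1.304, 0, 1.431], TCP at [0.252, -0.517, 0.209] pointing down, gripper open.
Joint ranges: [-2.76, 2.76], [-0.86, 1.69], [-1.03, 1.26], [-2.2, 2.34], [-1.47, 1.5], [-3.14, 3.14]. Speed limits (rad/s): [2.57, 2.57, 3.14, 3.14, 3.14, 3.14].

INTERFACE

Orientations are given as a unit quaternion [w, x, y, z].
In Python, from workcell import env gives the robot as it stands.
- The arm moves only by the tool move_arm, never from a script. Its argument "targets" is a list of rows, each a list of 3 entries, a list of its own where there are three numbers: the shift along the tool's x, y, z in mm, then the turn, a rotation vector about the tool's x, y, z in units of 10 degrees (1.0 is 10 degrees), then the closure, from -1 (fully open) to 1 (shut). In form: [[[dx, dy, dz], [ax, ay, az], gripper], ...]. A call has 1 to 5 rows; each row is the pose to reach, as a shift and turn from the pose commanded when the call began, along the tool's axes at that moment; what a row does not reach only later rows make up. A row lasts 1/8 s, in which the tool goes at most 62.5 mm and 10.7 degrees, less where a joint would pass 70% of its speed; a pose out of reach is approached as far as the arm can. A call with a gripper value outside its range is refused whole. The fingers move at their own pace and stop on an object; "squeeze" is the grip in N (left out, the last holds). Time passes only in rows, so rows that repeat a pose let the fingers close. It gives the time, the measured TCP pose, the force, the opening and the grip force at its end, in the units of the state.
- env.get_state(): the state, without advancing time (a new reading comes with each control period).
- env.read_camera(name): name is "scene" or "top" or "wrist"; returns a dict with "pixels" (400x640x3 uint8, red, green, blue), "fovy" (degrees; the focal length in pixels is half the picture's height over the tangent of half this angle, whatever the lens; pixels are square), "cx", "cy" (the principal point, pixels), "extrinsics" (4x4, takes a point from world to camera coordinates); the wrist camera has in their place "mount" (4x4, takes a point from camera to tool coordinates, whose origin is the TCP and whose axes are the flange's). Camera axes: x right, y up, looking along -z (the intrinsics and any distortion apply to the point x, -y, -z); pixel columns grow to the right and rows downward; lengths in m; the calibration is good to about 2 mm. A picture is of the moment at which its call begins: read the wrist's pose just before it. There is no depth.
- env.hand_in(): hands the job in; it is judged then, once.
Trained networks look in a picture, given as the dict that the camera call returned (one of the last four; its "shot" number tells which), for a name from the list of things; names that differ only in an ending like _2 or _b are one class to them, and where a whole thing is asked for, a point or a joint stands for the part that bears it (a point fixed in the world has none). Each returns a list of dicts, best first, with "confidence" (0 to 1); they miss things now and then, are a little off and sometimes report something else, mostly with a low value. They report only what shows in the picture. A call takes as long as a camera call. They do not tell look-alikes from the thing itself.
- env.spot_in(thing, picture): "centre" ([x, y, z] in m, in world coordinates, good to about 4 mm: the middle of the surface that is visible of it).
- env.regions_of(thing, picture): "mask" (400x640 bool, what is visible of it).
- env.landmark_of(thing, picture): "centre" ([x, y, z] in m, in world coordinates, good to about 4 mm: a listed point, or the origin of a listed thing).
The state is a dict: "clock": time; "joint_pos": joint angles; "qvel": joint speeds; "tau": joint torques, N m; "tcp_pos": TCP position; "orientation": TCP orientation; "wrist_force": force on the tool from outside, world axes, zero at the start; "ft_torque": the same for the moment, N m; "finger_gap": finger opening in m; "grip_force": force on a finger pad.
Only numpy, scipy, OpenCV 4.12 (cv2) and the standard library are available. Lean on these libraries where they do the work, as an engineer would, in place of code of your own. Each camera call takes 0.05 s, during which the arm holds its last target. There are 200 camera calls.

TASK

Two die holders stand on the bench; on the one that has a steel crimp die in its nest, the black clamp knob has not caught its thread. Grip that knob, turn it backwards (anticlockwise seen from above) until its nose has clicked over and past the little steel ball on the nest side, then forwards (clockwise) until the nose points at the short black index line on the dial, and let go. Leave the knob of the empty holder as it is.

Things in the scene. Friction and masses are not known exactly. Their poses are not given: they have to be found in the camera images.
- clamp_knob (a joint): Angle (rad) of the knob to turn; grows clockwise from above (forwards). 0: nose straight over the sprung ball. Its lug meets the ball at +0.15 and has clicked past at -0.15; the index line is at +0.873 (50 degrees). Starts between +0.32 and +0.52. Light (0.03 N m, up to 0.15 over the ball), stays where left, runs freely to stops at -1.0 and +1.6.
- clamp_knob_grip (a point): Where to grip that knob: on its vertical axis, 61 mm above the bench, turning with it. Black knob: flange 44 mm across (top at 40 mm) with an upright bar 44 mm long, 14 mm thick, 40 to 69 mm above the bench. x axis: along the bar to the nose, a white-lined pointer reaching 34 mm from the axis, 34 to 41 mm high; z up.
- loaded_holder: The holder with a die; origin on the bench under the knob's axis, x towards ball and nest, z up. White plate 180 x 110 mm; aluminium dial 104 mm across, top at 30 mm, with a 6 mm steel ball in a dark ring 28 mm from the axis and a black index line 14 x 4 mm at its rim. Nest 63 to 113 mm along x, filled by a steel crimp die 50 x 50 mm, top at 40 mm, with a brass strip.
- empty_knob_nose (a point): Tip of the nose of the other holder's knob, 34 mm from that knob's axis, 41 mm above the bench. That holder and knob are the same, but its nest is empty: only two small upright pins between the nest walls. This knob is to be left alone.
There are look-alikes about, which are no part of the job. Leave any purple look-alike of the loaded_holder alone.

How it is judged:
On the way:
1. the knob has been turned backwards until its nose clicked past the ball (joint below -0.12 rad) (value of joint clamp_knob below -0.12 rad), for 0.1 s.
At the end, for the whole second after the job is handed in: After the click, the loaded holder's knob rests with its nose at the index line (joint 0.873 within 0.21 rad, 12 degrees), still; the empty holder's knob is where it was (nose moved less than 8 mm) (value of joint clamp_knob between 0.663 and 1.083 rad and velocity of joint clamp_knob between -0.05 and 0.05 rad/s and distance of empty_knob_nose from where it was at the start of the episode below 0.008 m); the robot touches nothing.
It fails at once if the empty holder's knob is turned (its nose moves 8 mm or more) (distance of empty_knob_nose from where it was at the start of the episode above 0.008 m).
It also fails if it takes over 32 s, if anything falls off the work surface, if the arm or the gripper's body presses on something with over 40 N, if the wrist force passes 120 N, or if a joint passes its speed limit or range.

## Working session

There is one attempt and no reset: what is moved stays moved. The work goes in short steps, Python scripts to look and compute and a tool call to move; the robot and the scene stay as the last step left them, time stands still between calls to the robot, and variables do not carry over. Pictures are saved under pics/ and viewed, at most 10 in all, crops included, and the job is handed in when it is done.

Besides the shell and the picture viewer there is one more tool, called after ">>>" as name(argument=value, ...) on one line, values as JSON. move_arm: Moves the arm, as the interface text tells. Its arguments: {"type":"object","properties":{"targets":{"type":"array","items":{"type":"array"}},"squeeze":{"type":"number"}},"required":["targets"]}

```bash
mkdir -p pics
python3 - <<'E'
from workcell import env
import cv2
s=env.get_state();print(s['clock'],s['tcp_pos'],s['orientation'])
for n in ('top','scene'):
    p=env.read_camera(n);cv2.imwrite(f'pics/{n}1.png',p['pixels'][:,:,::-1])
    print(n,p['fovy'],{k:v for k,v in p.items() if k not in('pixels',)})
    for t in('loaded_holder','clamp_knob_grip','empty_knob_nose'):
        print(t,[(d['centre'],d['confidence']) for d in env.landmark_of(t,p)])
E
```

```text
0.0 [ 0.25190656 -0.51627409  0.20792388] [-9.01674724e-04  9.74367364e-01  2.24960936e-01 -6.61526898e-05]
top 57.37972413593029 {'fovy': 57.37972413593029, 'cx': 321.5686325579294, 'cy': 195.9039206732398, 'extrinsics': array([[ 6.99507759e-04, -9.99763146e-01, -2.17523204e-02,
         1.45593934e-02],
       [ 9.98577728e-01, -4.61284524e-04,  5.33133070e-02,
        -4.36184792e-01],
       [-5.33107135e-02, -2.17586758e-02,  9.98340888e-01,
        -8.81252936e-01],
       [ 0.00000000e+00,  0.00000000e+00,  0.00000000e+00,
         1.00000000e+00]]), 'shot': 1}
loaded_holder [([0.2453, -0.2543, -0.0038], 0.76), ([0.5425, -0.2122, -0.0002], 0.67), ([0.3091, 0.1551, 0.0032], 0.61)]
clamp_knob_grip [([0.3121, 0.1554, 0.062], 0.81), ([0.5423, -0.2135, 0.0603], 0.78), ([0.2479, -0.2554, 0.0618], 0.6)]
empty_knob_nose [([0.5931, 0.2344, 0.0392], 0.84)]
scene 51.57783586489667 {'fovy': 51.57783586489667, 'cx': 324.168282653337, 'cy': 194.8233792972878, 'extrinsics': array([[ 0.02060091,  0.9997259 , -0.01112307, -0.02271444],
       [-0.6932396 ,  0.02230012,  0.7203621 ,  0.25420556],
       [ 0.7204127 , -0.00712916,  0.69350899, -1.28188299],
       [ 0.        ,  0.        ,  0.        ,  1.        ]]), 'shot': 2}
loaded_holder [([0.5381, -0.2138, 0.0004], 0.89), ([0.2449, -0.2554, 0.0009], 0.79), ([0.3119, 0.1571, 0.0024], 0.58)]
clamp_knob_grip [([0.5438, -0.2108, 0.0575], 0.73), ([0.3095, 0.1553, 0.0555], 0.66), ([0.2444, -0.2557, 0.0592], 0.48)]
empty_knob_nose [([0.5919, 0.2326, 0.0378], 0.64)]
```

View pics/top1.png

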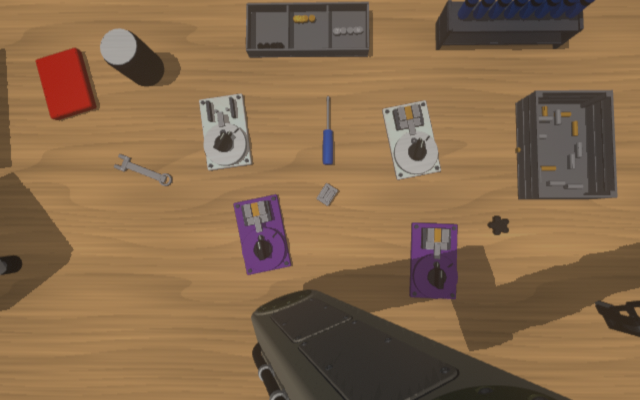

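View pics/scene1.png

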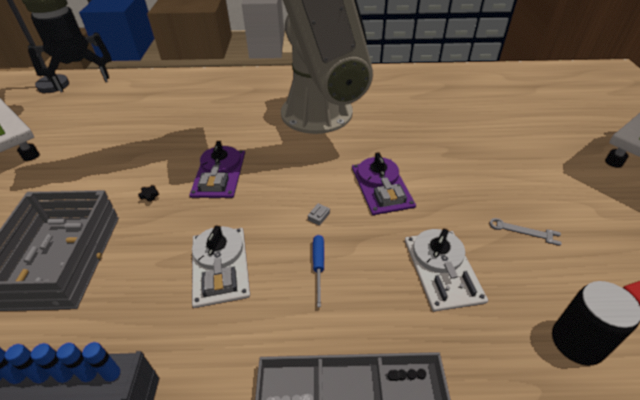

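The top view shows the loaded white holder at about (416,152) px, which is (0.542, -0.213). The empty white one is at (226,143). The purple ones are decoys. I'll hover over the loaded knob, half-turned so that joint 6 keeps its range.

>>> move_arm(targets=[[[393, -145, -12], [0, 0, -13.9], -0.3], [[393, -145, -12], [0, 0, -13.9], -0.3], [[393, -145, -12], [0, 0, -13.9], -0.3], [[393, -145, -12], [0, 0, -13.9], -0.3], [[393, -145, -12], [0, 0, -13.9], -0.3]])

```text
clock: 1.02
tcp_pos: [0.4693, -0.2897, 0.2181]
orientation: [0.0, 0.766, 0.643, 0.0]
wrist_force: [0.2, -1.4, 0.6]
finger_gap: 0.0554
grip_force: 0.0
```

>>> move_arm(targets=[[[88, 58, 0], [0, 0, -8.5], -0.3], [[88, 58, 0], [0, 0, -8.5], -0.3], [[88, 58, 0], [0, 0, -8.5], -0.3], [[88, 58, 0], [0, 0, -8.5], -0.3], [[88, 58, 0], [0, 0, -8.5], -0.3]])

```text
clock: 1.65
tcp_pos: [0.541, -0.2146, 0.2177]
orientation: [-0.0, 0.392, 0.92, -0.0]
wrist_force: [0.3, -0.1, 0.3]
finger_gap: 0.0553
grip_force: 0.0
```

>>> move_arm(targets=[[[0, 0, 0], [0, 0, -3.2], -0.3], [[0, 0, 0], [0, 0, -3.2], -0.3], [[0, 0, 0], [0, 0, -3.2], -0.3], [[0, 0, 0], [0, 0, -3.2], -0.3]])

```text
clock: 2.15
tcp_pos: [0.5408, -0.2149, 0.2177]
orientation: [-0.0, 0.128, 0.992, -0.0]
wrist_force: [0.1, -0.2, -0.2]
finger_gap: 0.0554
grip_force: 0.0
```

```bash
cat > h.py <<'E'
from workcell import env
import numpy as np,cv2
from scipy.spatial.transform import Rotation as R
def cam(n):
    s=env.get_state();p=env.read_camera(n)
    if n=='wrist':
        T=np.eye(4);q=s['orientation'];T[:3,:3]=R.from_quat([q[1],q[2],q[3],q[0]]).as_matrix();T[:3,3]=s['tcp_pos']
        p['c2w']=T@p['mount']
    else:p['c2w']=np.linalg.inv(p['extrinsics'])
    p['f']=200/np.tan(np.radians(p['fovy']/2));return s,p
def px2w(p,uv,z):
    d=p['c2w'][:3,:3]@np.array([(uv[0]-p['cx'])/p['f'],-(uv[1]-p['cy'])/p['f'],-1]);o=p['c2w'][:3,3]
    return o+d*(z-o[2])/d[2]
def w2px(p,w):
    c=np.linalg.inv(p['c2w'])@np.append(w,1);return p['cx']+p['f']*c[0]/-c[2],p['cy']-p['f']*c[1]/-c[2]
E
python3 - <<'E'
from h import *
s,p=cam('wrist');cv2.imwrite('pics/w1.png',p['pixels'][:,:,::-1])
x=R.from_quat(np.roll(s['orientation'],-1)).as_matrix()[:,0]
print(s['clock'],s['tcp_pos'],np.degrees(np.arctan2(x[1],x[0])),s['joint_pos'],[k for k in p],p['f'],p['c2w'])
for t in('loaded_holder','clamp_knob_grip'):print(t,[(d['centre'],d['confidence'],np.round(w2px(p,d['centre']))) for d in env.landmark_of(t,p)])
np.save('p.npy',p,allow_pickle=True)
s,p=cam('top');cv2.imwrite('pics/t2.png',cv2.resize(p['pixels'][90:190,370:470,::-1],(600,600),interpolation=cv2.INTER_CUBIC))
E
```

```text
2.15 [ 0.54084745 -0.21494789  0.21773686] 165.31660741637432 [-5.16146479e-01  3.24904551e-01  8.41672306e-02  1.33003352e+00
 -6.32053817e-05 -2.59872933e-01] ['pixels', 'fovy', 'cx', 'cy', 'mount', 'shot', 'c2w', 'f'] 328.3766181721508 [[ 2.54132472e-01 -9.21630571e-01 -2.93281056e-01  4.65012787e-01]
 [ 9.67169378e-01  2.42255975e-01  7.67817459e-02 -1.94789555e-01]
 [ 2.84683946e-04 -3.03165191e-01  9.52937976e-01  3.82520256e-01]
 [ 0.00000000e+00  0.00000000e+00  0.00000000e+00  1.00000000e+00]]
loaded_holder [([0.5416, -0.2156, -0.0018], 0.61, array([317., 169.]))]
clamp_knob_grip [([0.54, -0.2146, 0.0579], 0.78, array([317., 179.]))]
```

View pics/w1.png

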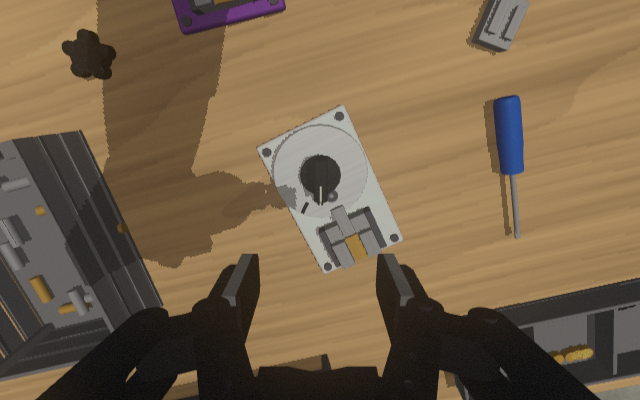

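The wrist picture shows the dial centred near (320,170), the nose line at about (321,193), the ball at (332,198), the index line at (305,208) and the die at (355,245). I'll zoom in for angles.

Run:
```python
from h import *
p=np.load('p.npy',allow_pickle=True).item()
c=cv2.resize(p['pixels'][100:280,240:420,::-1],(600,600),interpolation=cv2.INTER_CUBIC);cv2.imwrite('pics/w1z.png',c)
```

```text
(no output)
```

View pics/w1z.png

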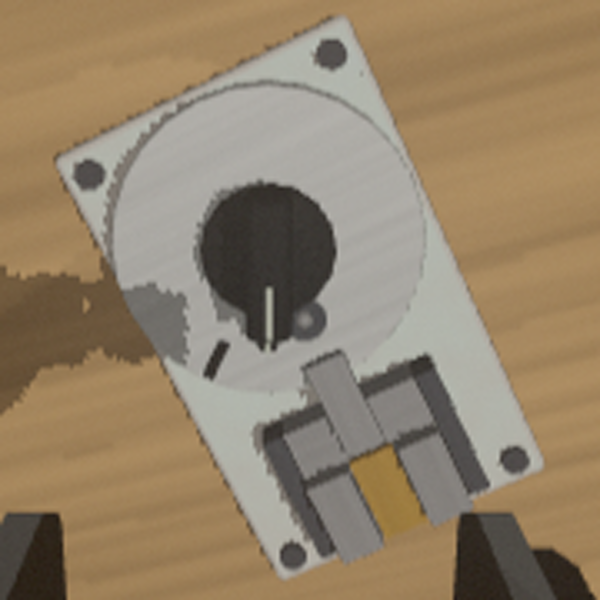

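Run:
```python
from h import *
p=np.load('p.npy',allow_pickle=True).item()
P=lambda u,v,z:px2w(p,(240+u/3.3333,100+v/3.3333),z)
an=lambda d:np.degrees(np.arctan2(d[1],d[0]))
c=P(269.5,238,.03);b=P(310,318,.031);i=P(217,360,.03);n=P(269,350,.041);n0=P(269,288,.041)
print('c',c,'ball',an(b-c),np.linalg.norm(b-c),'idx',an(i-c),np.linalg.norm(i-c),'nose',an(n-c),np.linalg.norm((n-c)[:2]),an(n-n0))
for a,e in (((57,158),(280,577)),((345,15),(545,465)),((90,174),(293,556)),((330,54),(514,460))):print(an(P(*e,.012)-P(*a,.012)))
```

```text
c [ 0.53931403 -0.21040371  0.03      ] ball 12.021534391137527 0.03028844649721667 idx -37.48313440976802 0.04574243934452744 nose -14.993134244078043 0.03504108408127854 -14.552003448345378
10.860237797154268
11.290251141978082
11.138243417827306
11.29434042335786
```

>>> move_arm(targets=[[[1, 3, 60], [0, 0, 0], -0.3], [[1, 3, 120], [0, 0, 0], -0.3], [[1, 3, 155], [0, 0, 0], -0.3], [[1, 3, 172], [0, 0, 0], -0.3], [[1, 3, 172], [0, 0, 0], -0.3]], squeeze=30)

```text
clock: 2.98
tcp_pos: [0.5393, -0.2111, 0.0442]
orientation: [-0.002, 0.127, 0.992, 0.001]
wrist_force: [1.1, 0.3, -0.3]
finger_gap: 0.0555
grip_force: 0.0
```

>>> move_arm(targets=[[[0, 0, 0], [0, 0, 0], 1], [[0, 0, 0], [0, 0, 0], 1], [[0, 0, 0], [0, 0, 0], 1], [[0, 0, 0], [0, 0, 0], 1], [[0, 0, 0], [0, 0, 0], 1]], squeeze=30)

```text
clock: 3.6
tcp_pos: [0.5414, -0.2121, 0.0468]
orientation: [0.001, 0.127, 0.992, -0.0]
wrist_force: [0.5, -0.8, 6.4]
finger_gap: 0.0003
grip_force: 3.0
```

Run:
```python
from h import *
s,p=cam('wrist');cv2.imwrite('pics/w2.png',p['pixels'][:,:,::-1])
print({k:np.round(v,3) for k,v in s.items()})
```

```text
{'clock': np.float64(3.6), 'joint_pos': array([-0.512,  0.42 , -0.211,  0.938,  0.   , -0.257]), 'qvel': array([-0.001,  0.002,  0.   ,  0.002, -0.   ,  0.   ]), 'tau': array([ -0.301, -47.25 ,  24.62 ,  -0.19 ,  -0.142,   0.   ]), 'tcp_pos': array([ 0.541, -0.212,  0.047]), 'orientation': array([ 0.001,  0.127,  0.992, -0.   ]), 'wrist_force': array([ 0.53 , -0.811,  6.385]), 'ft_torque': array([ 0.144,  0.006, -0.008]), 'grip_force': np.float64(2.95), 'finger_gap': np.float64(0.0)}
```

View pics/w2.png

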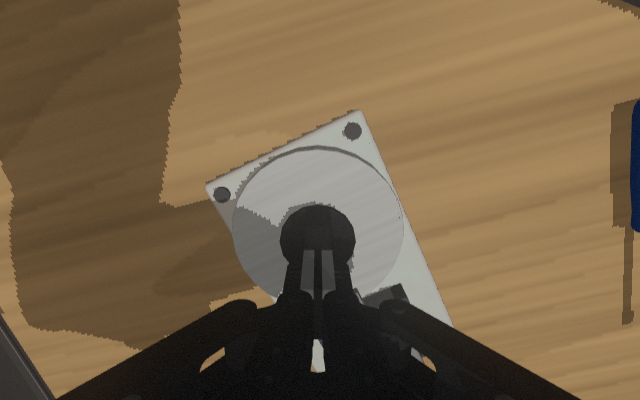

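Run:
```python
from h import *
s,p=cam('wrist')
im=p['pixels'][180:380,220:420,::-1].astype(float)
cv2.imwrite('pics/w2z.png',cv2.resize(np.clip(255*(im/255)**.45,0,255).astype('uint8'),(600,600),interpolation=cv2.INTER_CUBIC))
R3=R.from_quat(np.roll(s['orientation'],-1)).as_matrix()
print(s['finger_gap'],s['tcp_pos'],w2px(p,s['tcp_pos']),'graspt',w2px(p,s['tcp_pos']-.019*R3[:,2]))
a=np.radians(-14.8);u=np.array([np.cos(a),np.sin(a),0]);c=np.array([.541,-.212,0])
for r,z in((-.022,.069),(.022,.069),(-.022,.04),(0,.04),(.022,.04),(.034,.041)):print(r,z,np.round(w2px(p,c+r*u+[0,0,z])))
for t in('clamp_knob_grip','loaded_holder'):print([(d['centre'],d['confidence']) for d in env.landmark_of(t,p)])
```

```text
-8.318930286252871e-05 [ 0.5413875  -0.21211412  0.04676237] (np.float64(316.98789705864624), np.float64(248.13708834383414)) graspt (np.float64(316.9462308610607), np.float64(264.77680425506855))
-0.022 0.069 [317. 225.]
0.022 0.069 [317. 306.]
-0.022 0.04 [317. 206.]
0 0.04 [317. 242.]
0.022 0.04 [317. 276.]
0.034 0.041 [317. 295.]
[([0.5401, -0.212, 0.0592], 0.84)]
[([0.5398, -0.2133, 0.0017], 0.61)]
```

View pics/w2z.png

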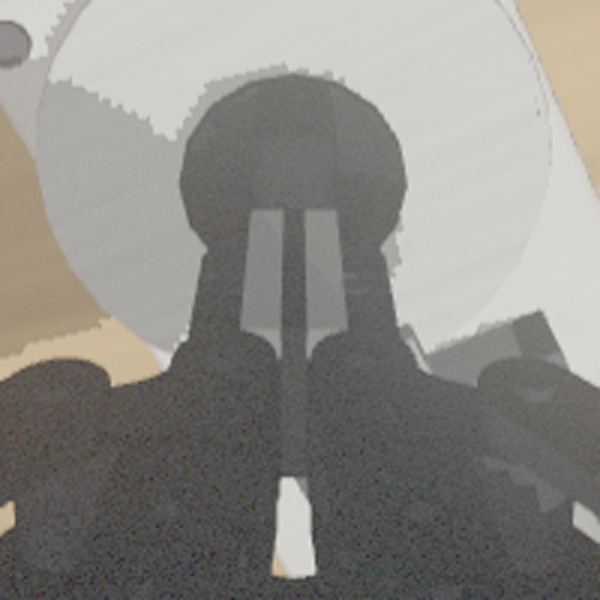

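The gap reads 0, but a gripped bar should read 14 mm. I'll reopen part way and look between the fingers.

>>> move_arm(targets=[[[0, 0, 0], [0, 0, 0], 0.2], [[0, 0, 0], [0, 0, 0], 0.2], [[0, 0, 0], [0, 0, 0], 0.2]])

```text
clock: 4.18
tcp_pos: [0.5402, -0.2116, 0.0453]
orientation: [-0.0, 0.127, 0.992, 0.0]
wrist_force: [-0.5, -0.4, -0.4]
finger_gap: 0.0342
grip_force: 0.0
```

Run:
```python
from h import *
s,p=cam('wrist')
im=p['pixels'][180:380,220:420,::-1].astype(float)
cv2.imwrite('pics/w3z.png',cv2.resize(np.clip(255*(im/255)**.45,0,255).astype('uint8'),(600,600),interpolation=cv2.INTER_CUBIC))
print(s['finger_gap'],s['tcp_pos'],s['wrist_force'])
```

```text
0.03417712157226518 [ 0.54022047 -0.21160216  0.04530783] [-0.538081   -0.37644867 -0.36133269]
```

View pics/w3z.png

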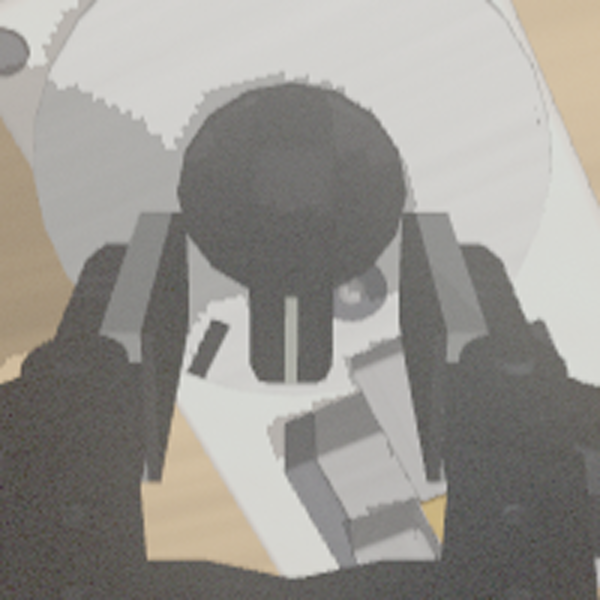

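The picture shows the bar top at crop (250–335, 135–378) with its white line, and open pads on both sides. The pad ends at crop (187,213) and (400,213) scale to about 20 mm above the reported TCP. So the fingers shut on top of the bar, which also explains the 6 N push upward. I'll go about 20 mm lower, watching the force.

>>> move_arm(targets=[[[0, 0, 7], [0, 0, 0], 0.2], [[0, 0, 14], [0, 0, 0], 0.2], [[0, 0, 19], [0, 0, 0], 0.2], [[0, 0, 19], [0, 0, 0], 0.2]])

```text
clock: 4.72
tcp_pos: [0.5401, -0.2115, 0.0259]
orientation: [-0.001, 0.127, 0.992, 0.0]
wrist_force: [-0.7, -0.2, -0.2]
finger_gap: 0.034
grip_force: 0.0
```

>>> move_arm(targets=[[[0, 0, 0], [0, 0, 0], 0.8], [[0, 0, 0], [0, 0, 0], 0.8], [[0, 0, 0], [0, 0, 0], 1], [[0, 0, 0], [0, 0, 0], 1], [[0, 0, 0], [0, 0, 0], 1]], squeeze=30)

```text
clock: 5.35
tcp_pos: [0.5407, -0.2121, 0.027]
orientation: [0.0, 0.127, 0.992, -0.0]
wrist_force: [-1.7, -1.3, 1.4]
finger_gap: 0.0132
grip_force: 32.3
```

Now it is gripped at a 13 mm gap with 32 N. Next I turn it backwards by 42°.

>>> move_arm(targets=[[[0, 0, 0], [0, 0, -0.8], 1], [[0, 0, 0], [0, 0, -1.6], 1], [[0, 0, 0], [0, 0, -2.4], 1], [[0, 0, 0], [0, 0, -3.2], 1], [[0, 0, 0], [0, 0, -4.0], 1]], squeeze=40)

```text
clock: 5.98
tcp_pos: [0.5408, -0.213, 0.027]
orientation: [-0.0, -0.222, 0.975, -0.001]
wrist_force: [-0.8, -3.6, -0.7]
finger_gap: 0.0128
grip_force: 41.5
```

>>> move_arm(targets=[[[0, 0, 0], [0, 0, -0.4], 1], [[0, 0, 0], [0, 0, -0.4], 1], [[0, 0, 0], [0, 0, -0.4], 1]])

```text
clock: 6.35
tcp_pos: [0.5408, -0.213, 0.027]
orientation: [-0.0, -0.253, 0.967, -0.001]
wrist_force: [-1.5, -5.7, 1.0]
finger_gap: 0.0134
grip_force: 41.5
```

Run:
```python
from h import *
s,p=cam('wrist')
x=R.from_quat(np.roll(s['orientation'],-1)).as_matrix()[:,0]
print(np.degrees(np.arctan2(x[1],x[0]))-180,s['joint_pos'],s['finger_gap'],s['grip_force'],s['wrist_force'],s['ft_torque'])
im=p['pixels'][180:380,220:420,::-1].astype(float)
cv2.imwrite('pics/w4z.png',cv2.resize(np.clip(255*(im/255)**.45,0,255).astype('uint8'),(600,600),interpolation=cv2.INTER_CUBIC))
```

```text
-330.69651249926335 [-0.51227453  0.43946795 -0.23480017  0.89518446 -0.00180782 -1.02371896] 0.013434574781670244 41.46132946014404 [-1.53160595 -5.67967037  1.04573614] [-1.08282527  0.24077117  0.02538848]
```

View pics/w4z.png

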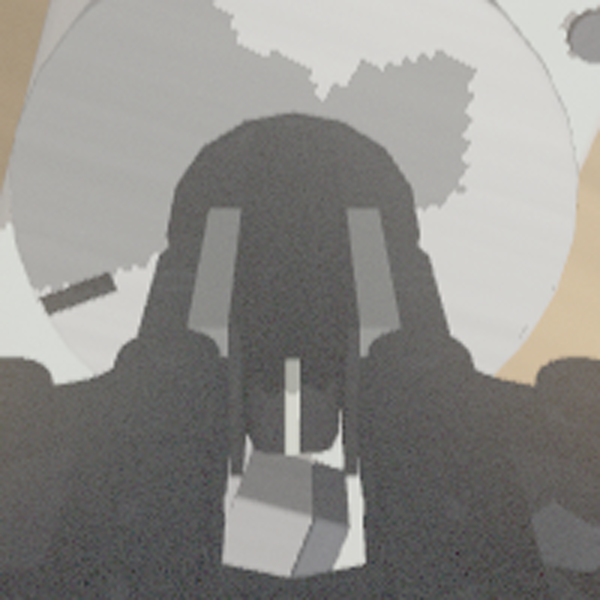

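The nose line at crop (292,400) is in line with the tool at 29.3°, so the joint is about -0.32 and past the ball. Now I turn it forwards 68°, to -38.8°.

>>> move_arm(targets=[[[0, 0, 0], [0, 0, 0.9], 1], [[0, 0, 0], [0, 0, 1.8], 1], [[0, 0, 0], [0, 0, 2.7], 1], [[0, 0, 0], [0, 0, 3.6], 1], [[0, 0, 0], [0, 0, 4.5], 1]])

```text
clock: 7.02
tcp_pos: [0.5407, -0.212, 0.027]
orientation: [0.0, 0.139, 0.99, -0.0]
wrist_force: [-1.3, -2.0, 2.6]
finger_gap: 0.0132
grip_force: 41.6
```

>>> move_arm(targets=[[[0, 0, 0], [0, 0, 0.8], 1], [[0, 0, 0], [0, 0, 1.6], 1], [[0, 0, 0], [0, 0, 2.3], 1], [[0, 0, 0], [0, 0, 2.3], 1], [[0, 0, 0], [0, 0, 2.3], 1]])

```text
clock: 7.65
tcp_pos: [0.541, -0.2116, 0.027]
orientation: [0.0, 0.33, 0.944, 0.0]
wrist_force: [-0.2, -0.3, 2.6]
finger_gap: 0.0128
grip_force: 41.7
```

>>> move_arm(targets=[[[0, 0, 0], [0, 0, 0], 0.3], [[0, 0, 0], [0, 0, 0], 0.2], [[0, 0, 0], [0, 0, 0], 0.2], [[0, 0, 0], [0, 0, 0], 0.2]])

```text
clock: 8.15
tcp_pos: [0.5406, -0.2117, 0.0266]
orientation: [-0.0, 0.33, 0.944, 0.0]
wrist_force: [-0.3, 0.3, 0.1]
finger_gap: 0.0342
grip_force: 0.0
```

>>> move_arm(targets=[[[0, 0, -15], [0, 0, 0], 0.2], [[0, 0, -60], [0, 0, 0], 0.2], [[0, 0, -110], [0, 0, 0], 0.2], [[0, 0, -150], [0, 0, 0], 0.2], [[0, 0, -150], [0, 0, 0], 0.2]])

```text
clock: 8.78
tcp_pos: [0.5431, -0.2131, 0.1821]
orientation: [0.004, 0.33, 0.944, -0.001]
wrist_force: [0.1, -0.2, 0.2]
finger_gap: 0.0342
grip_force: 0.0
```

Run:
```python
from h import *
s,p=cam('wrist')
x=R.from_quat(np.roll(s['orientation'],-1)).as_matrix()[:,0]
print(s['clock'],s['tcp_pos'],np.degrees(np.arctan2(x[1],x[0]))-180)
np.save('p.npy',p,allow_pickle=True)
c=cv2.resize(p['pixels'][100:280,240:420,::-1],(600,600),interpolation=cv2.INTER_CUBIC);cv2.imwrite('pics/w5z.png',c)
```

```text
8.775 [ 0.54305154 -0.21309912  0.18210707] -38.56197425045295
```

View pics/w5z.png

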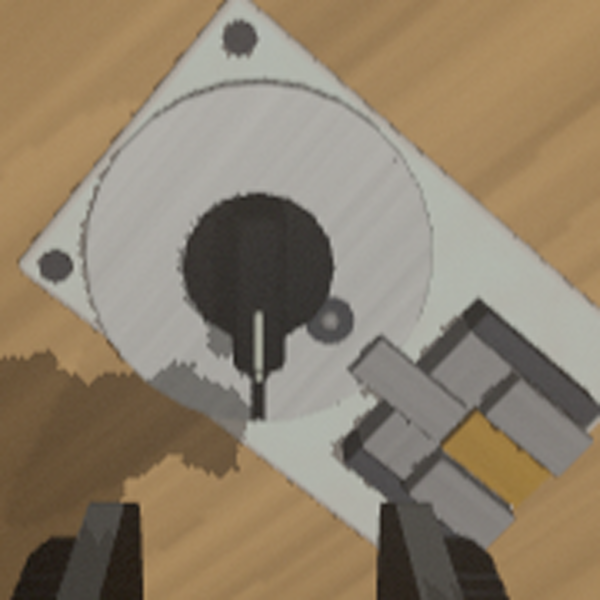

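The nose tip at crop (258,380) points exactly at the index line at (258,400), and the gripper is clear of everything. I'm handing in.

```bash
python3 -c "
from workcell import env
print(env.hand_in())"
```

```text
the job is handed in; nothing more can be done
None
```

The loaded holder's knob was turned back past the ball to about -0.32 rad, then forward until its nose pointed at the index line, and released; I never approached the empty holder, and the job is handed in (no verdict was returned).

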